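Lock the lifeboat's sole plate on the marking jig and punch it

ROBOT

A 7-joint arm with a two-finger parallel gripper is mounted at the origin on the work surface. World frame = base frame: x ahead of the robot, y to its left, z up, the work surface at z = 0. Lengths are in mm, angles in rad, forces in N, time in s.
With the tool pointing down it reaches from about 425 to 975 mm from the base axis. Payload 16.7 kg.
Tool frame: the origin (TCP) lies at the very end of the fingers, on their centre line; the grasp point (between the pads) lies 19 mm behind it; z points along the fingers, x is the direction in which the jaws open and shut, and the axes are right-handed (so a half turn about z gives the same grasp; the last joint's range is limited). The gripper opens to 85 mm and grips with 20 to 120 N. Pads are 22 mm wide; open, the fingers measure 114 mm over their backs; the gripper's body (76 mm by 85 mm) begins 54 mm behind the grasp point. The pads swing forward as they close: fully open they stand 13 mm farther back than shut.
Start: joints at [1.139, 0.426, 0.074, 1.606, -0.034, 1.111, -0.067], TCP at [187.677, -648.347, 231.302] pointing down, gripper open.
Joint ranges: [-2.85, 2.85], [-0.5, 2.14], [-1.23, 1.37], [0.21, 2.46], [-1.02, 4.16], [0.16, 2.05], [-2.73, 2.73]. Speed limits (rad/s): [1.89, 1.89, 2.39, 2.39, 3.01, 3.01, 3.01].

INTERFACE

Orientations are given as a 3x3 rotation matrix whose columns are the frame's x, y, z axes.
In Python, from cell import * gives the robot as it stands.
- The arm moves only by the shell command python3 -m jog 'ROWS' [FORCE]. ROWS is JSON, a list of rows, each a list of 3 entries, a list of its own where there are three numbers: the shift along the world's x, y, z in mm, then the turn, a rotation vector about the world's x, y, z in degrees, then the closure, from 0 (fully open) to 1 (shut). A call has 1 to 12 rows; each row shifts and turns the pose as measured when the row begins; what a row does not reach is not made up. A row lasts 1/8 s, in which the tool goes at most 62.5 mm and 10.7 degrees, less where a joint would pass 70% of its speed; a pose out of reach is approached as far as the arm can. A call with a gripper value outside its range is refused whole. The fingers move at their own pace and stop on an object; FORCE is the grip in N (left out, the last holds). Time passes only in rows, so rows that do not move let the fingers close. It gives the time, the measured TCP pose, the force and the opening at its end, in the units of the state.
- observe(): the state, without advancing time (a new reading comes with each control period).
- camera(name): name is "side" or "top" or "wrist"; returns a dict with "color" (480x640x3 uint8, blue, green, red), "z_map" (480x640 float32, mm along the optical axis (not along the pixel's ray), 0 where there is no reading), "fx", "fy", "cx", "cy" (pixels), "extrinsics" (4x4, takes a point from camera to world coordinates). Camera axes: x right, y down, z forward; pixel columns grow to the right and rows downward; lengths in mm; the calibration is good to about 2 mm. The wrist camera is an equidistant fisheye: a pixel r from the principal point sees the ray r / f radians off the axis. A picture is of the moment at which its call begins.
- close_job(): hands the job in, once; it reports no verdict.
The state is a dict: "t": time; "q": joint angles; "dq": joint speeds; "tau": joint torques, N m; "ee_pos": TCP position; "eef_rot": TCP orientation; "contact_force": force on the tool from outside, world axes, zero at the start; "wrist_torque": the same for the moment, N m; "grip_width": finger opening in mm.
Only numpy, scipy, OpenCV 4.12 (cv2) and the standard library are available. Lean on these libraries where they do the work, as an engineer would, in place of code of your own. Each camera call takes 0.05 s, during which the arm holds its last target.

TASK

Set the little cedar lifeboat's keyhole-slotted sole plate down over the two screw heads of the marking jig, then slide it towards the punch until the screws are fully home in the ends of the slots, with the plate's tongue under the punch. Only then press the punch's round spring plunger head down to its stop, let it spring back up, and leave the boat locked on the jig and everything else on the bench where it is.

Things in the scene. Friction and masses are not known exactly. Their poses are not given: they have to be found in the camera images.
- boat_mid (a point): Centre of the lifeboat's solid cedar hull, to grasp across y: 90 mm long, 36 mm wide, upright parallel sides for 17 mm either side along x. The hull spans 19 mm below to 19 mm above this point, sides upright from 3 mm below it upward. It is fixed by low chocks to a sole plate whose underside is 36 mm below this point. x: along the boat to the plate's tongue; z up.
- lifeboat: Boat and bare aluminium sole plate, one rigid loose piece, about 240 g, flat on the bench at the start; axes as boat_mid. Origin: underside of the plate, below boat_mid. Plate 5 mm thick, y -25 to +25 mm, x -92 to +92, then a tongue 30 mm wide to x = +110. Two keyholes lie on the centre line, fore and aft of the hull.
- front_hole (a point): Centre of the front keyhole's open hole, at lifeboat x = +72.5 mm, y = 0, on the plate's underside: 19 mm square with trimmed corners. From it a slot 8.5 mm wide runs towards -x (to the hull), its square end 26.5 mm behind this point; a 5 mm screw resting at the end has its axis 24 mm behind this point.
- rear_hole (a point): The same for the rear keyhole, behind the hull: hole centre at lifeboat x = -56 mm, y = 0; same hole and slot, the slot also running towards -x.
- jig: Marking jig fixed to the bench: wooden board 20 mm thick, 100 mm wide, x -145 to +150 mm, punch at the +x end; origin on the board's underside, z up. The plate lies flat on the board (boat_mid then at z = 56 mm). Holes over the screw heads: boat_mid at x = -54 mm, y = 0. Pushed 24 mm in +x until the shanks meet the slot ends (a firm stop): locked, boat_mid at x = -30 mm.
- front_screw (a point): Top centre of the front upright pan-head screw, at jig x = +18.5 mm, y = 0, z = 32 mm: head 11 mm across and 4 mm thick (underside 8 mm above the board), shank 5 mm across.
- rear_screw (a point): Top centre of the rear screw, the same kind, at jig x = -110 mm, y = 0, z = 32 mm.
- plunger_top (a point): Centre of the flat top of the plunger head, a steel disc 40 mm across, at jig x = 112 mm, y = 0, z = 120 mm at rest; it moves with the plunger. Nothing stands above or beside it. Below is a steel block 44 mm square, 93.5 mm high. A toe arm reaches from it to jig x = 68 mm, its punch tip at z = 42 mm; the plate lowered straight onto the screws ends 12 mm short of the arm.
- plunger (a joint): How far the plunger is pressed straight down, in m: 0 at rest, 0.016 at its stop. It is sprung: about 4 N to start, 10 N at the stop; returns up by itself when let go.
- oil_lid: Bystander: red tin lid, 60 mm across, 14 mm high, open side up; origin at the centre of its underside.
- funnel: Bystander: copper funnel standing mouth down, 68 mm across, 75 mm high; origin at the centre of its underside.
- hone: Bystander: grey stone hone, 150 x 50 x 25 mm; origin at the centre of its underside.
- bare_hull: Bystander: a larger cedar hull with no metal plate, 160 x 55 mm, 58 mm high, on two wooden chocks; origin at the centre of its underside.
- mallet: Bystander: hammer lying flat, 240 mm long; origin under its middle.
- glue_jar: Bystander: amber jar, 56 mm across, 75 mm high; origin at the centre of its underside.
- wood_block: Bystander: fir block, 90 x 45 x 40 mm; origin at the centre of its underside.

How it is judged:
By the outcome, as a careful person would: the job done as asked, in the order asked, and still so for the second after the job is handed in, with the robot touching nothing.
It also fails if it takes over 54 s, if anything falls off the work surface, if the arm or the gripper's body presses on something with over 40 N, if the wrist force passes 120 N, or if a joint passes its speed limit or range.

## Working session

There is one attempt and no reset: what is moved stays moved. The work goes in short steps, Python scripts to look and compute and a shell command to move; the robot and the scene stay as the last step left them, time stands still between calls to the robot, and variables do not carry over. Pictures are saved under pics/ and viewed, and the job is handed in when it is done.

```bash
ls; mkdir -p pics
cat > h.py <<'E'
from cell import *
import numpy as np, cv2, pickle
def snap(name,tag):
    c=camera(name); cv2.imwrite(f'pics/{tag}.png',c['color']); pickle.dump(c,open(f'{tag}.pkl','wb')); return c
def load(tag): return pickle.load(open(f'{tag}.pkl','rb'))
def crop(c,u0,v0,u1,v1,k,tag):
    cv2.imwrite(f'pics/{tag}.png',cv2.resize(c['color'][v0:v1,u0:u1],None,fx=k,fy=k,interpolation=cv2.INTER_CUBIC))
def world(c,u,v,z=None):
    d=np.array([(u-c['cx'])/c['fx'],(v-c['cy'])/c['fy'],1.]);E=c['extrinsics']
    if z is None:
        p=d*c['z_map'][int(round(v)),int(round(u))]
        return E[:3,:3]@p+E[:3,3]
    r=E[:3,:3]@d; o=E[:3,3]; return o+r*(z-o[2])/r[2]
E
python3 - <<'E'
from h import *
for n in ['top','side']:
    c=snap(n,n+'0'); print(n,c['fx'],c['cx'],c['cy'],c['extrinsics'].round(3))
print({k:np.round(v,3) for k,v in observe().items()})
E
```

```text
pics
top 448.460013271898 316.310304295939 240.59405551269316 [[ 7.000000e-03 -9.960000e-01  9.100000e-02  4.840710e+02]
 [-1.000000e+00 -9.000000e-03 -1.900000e-02  3.249500e+01]
 [ 1.900000e-02 -9.100000e-02 -9.960000e-01  1.180163e+03]
 [ 0.000000e+00  0.000000e+00  0.000000e+00  1.000000e+00]]
side 595.3936164718916 316.2392566893037 241.5322356362023 [[-8.350000e-01 -3.390000e-01  4.330000e-01 -9.695100e+01]
 [-5.500000e-01  4.870000e-01 -6.790000e-01  1.147261e+03]
 [ 1.900000e-02 -8.050000e-01 -5.930000e-01  1.075182e+03]
 [ 0.000000e+00  0.000000e+00  0.000000e+00  1.000000e+00]]
{'t': np.float64(0.1), 'q': array([ 1.139,  0.427,  0.074,  1.607, -0.034,  1.111, -0.067]), 'dq': array([-0.   , -0.001,  0.   , -0.005,  0.002, -0.001,  0.   ]), 'tau': array([ 6.0000e-03, -9.5154e+01,  3.7700e+00, -4.6441e+01,  2.0000e-02,
        6.0000e-03,  0.0000e+00]), 'ee_pos': array([ 187.581, -648.016,  230.681]), 'eef_rot': array([[ 0.278, -0.961, -0.   ],
       [-0.961, -0.278,  0.001],
       [-0.001,  0.   , -1.   ]]), 'contact_force': array([ 0.689,  0.058, -0.016]), 'wrist_torque': array([ 0.027,  0.008, -0.003]), 'grip_width': np.float64(85.534)}
```

View pics/top0.png

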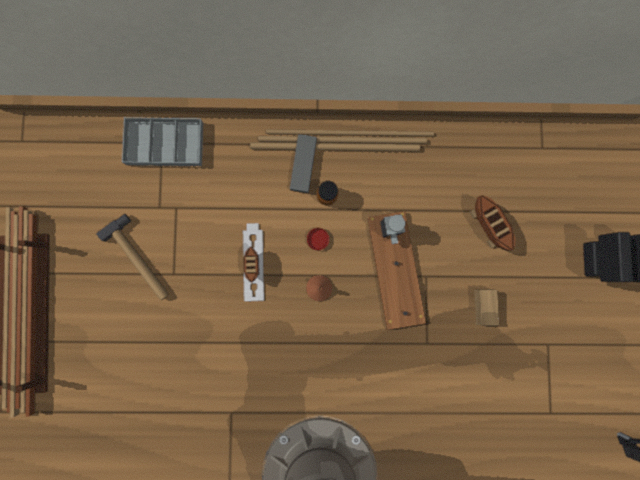

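View pics/side0.png

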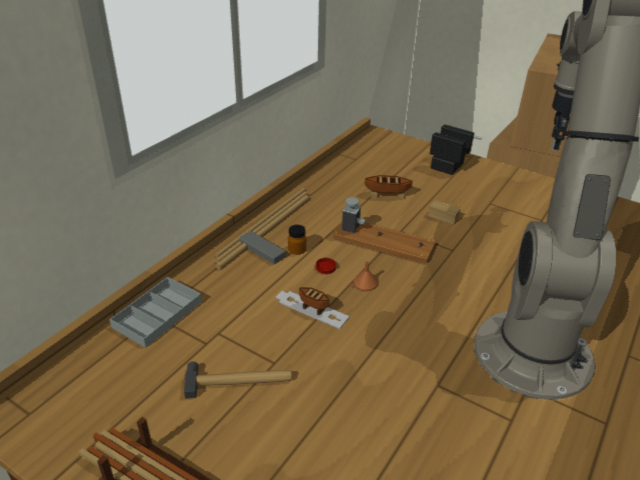

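The top view shows the lifeboat near (253,262) with its tongue up at (253,226). The jig is near (397,270), with the plunger at (396,222) and screws at about (397,264) and (406,314). Next I'll enlarge both.

Run:
```python
from h import *
c=load('top0'); crop(c,225,215,285,310,6,'t_boat'); crop(c,355,200,440,340,5,'t_jig')
c=load('side0'); crop(c,260,270,360,340,8,'s_boat'); crop(c,320,185,450,270,6,'s_jig')
```

```text
(no output)
```

View pics/t_boat.png

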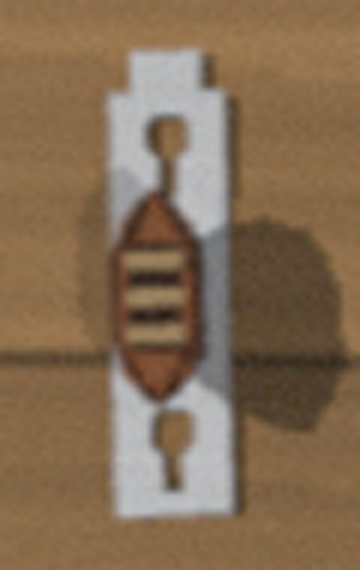

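View pics/t_jig.png

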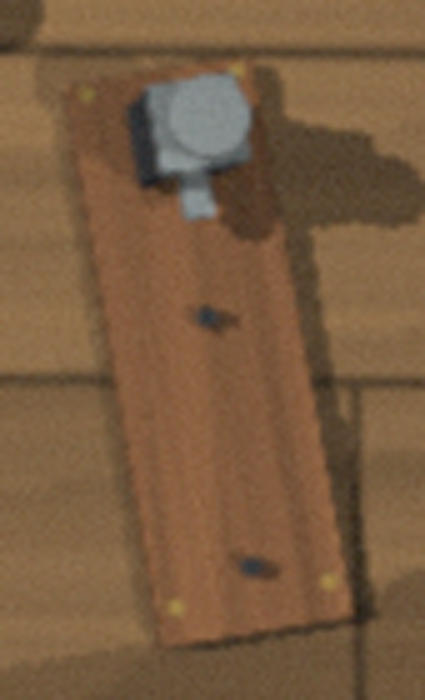

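View pics/s_jig.png

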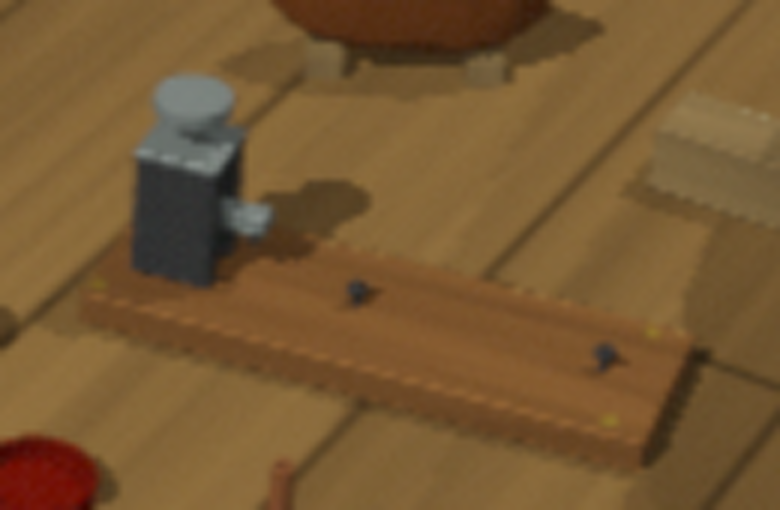

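View pics/s_boat.png

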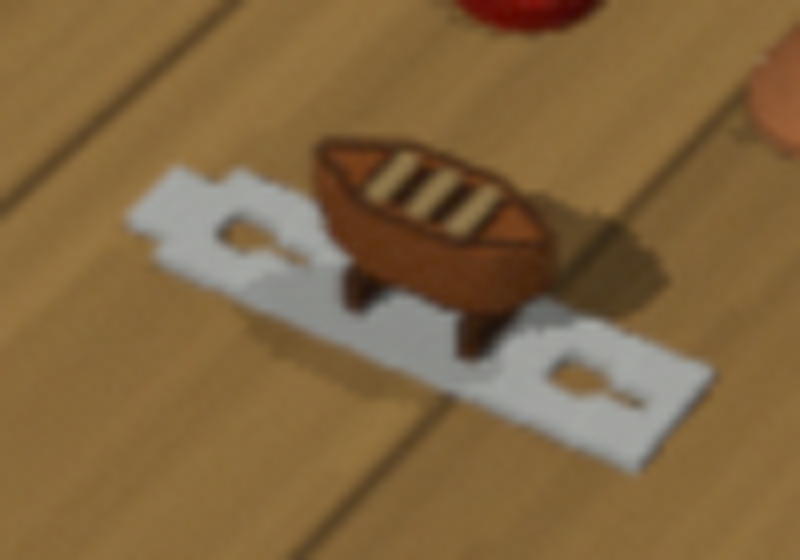

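```bash
cat > m.py <<'E'
from h import *
def P(c,o,k,uv,z): return world(c,o[0]+(uv[0]+.5)/k-.5,o[1]+(uv[1]+.5)/k-.5,z)
t=load('top0');s=load('side0')
def show(n,p): print(n,p.round(1))
for n,uv in dict(tl=(108,95),tr=(229,93),bl=(116,516),br=(237,514),ttl=(129,51),ttr=(203,50),fh=(167,135),rh=(174,432)).items(): show(n,P(t,(225,215),6,uv,5))
for n,uv in dict(bow=(152,192),stern=(160,398),).items(): show(n,P(t,(225,215),6,uv,55))
for n,uv in dict(fh=(250,233),rh=(580,373),br=(714,372),bl=(637,471),tl=(153,257),tr=(238,170),).items(): show('S'+n,P(s,(260,270),8,uv,5))
for n,uv in dict(fs=(208,318),rs=(252,567)).items(): show(n,P(t,(355,200),5,uv,32))
show('plun',P(t,(355,200),5,(210,114),120))
for n,uv in dict(ftl=(68,88),bl=(161,645),br=(355,617),tr=(255,63)).items(): show(n,P(t,(355,200),5,uv,20))
for n,uv in dict(fs=(358,286),rs=(605,351)).items(): show('S'+n,P(s,(320,185),6,uv,32))
show('Splun',P(s,(320,185),6,(194,100),120))
for u,v in [(250,250),(251,262),(240,228+60),(397,222),(400,285)]: print(u,v,world(t,u,v).round(1))
E
python3 m.py
```

```text
tl [616.7 204.4   5. ]
tr [618.1 151.6   5. ]
bl [433.7 196.9   5. ]
br [434.9 144.8   5. ]
ttl [636.2 195.7   5. ]
ttr [636.9 163.3   5. ]
fh [599.3 178.3   5. ]
rh [470.  172.6   5. ]
bow [570.4 177.9  55. ]
stern [484.6 172.8  55. ]
Sfh [598.5 177.2   5. ]
Srh [471.4 171.7   5. ]
Sbr [435.8 146.7   5. ]
Sbl [432.8 199.4   5. ]
Stl [618.1 205.2   5. ]
Str [620.3 153.4   5. ]
fs [ 532.7 -194.8   32. ]
rs [ 406.2 -216.1   32. ]
plun [ 626.5 -179.2  120. ]
ftl [ 652.9 -124.7   20. ]
bl [ 365.6 -171.5   20. ]
br [ 380.3 -271.5   20. ]
tr [ 667.2 -223.1   20. ]
Sfs [ 534.1 -195.    32. ]
Srs [ 407.2 -216.2   32. ]
Splun [ 624.4 -175.8  120. ]
250 250 [561.9 177.7  53.3]
251 262 [531.6 173.8  59.1]
240 288 [466.  208.1   2.7]
397 222 [ 627.2 -179.8  121.8]
400 285 [ 477.  -206.    22.5]
```

Both cameras agree on these:

| Item | x, y (mm) | Yaw |
|---|---|---|
| boat_mid | (526.5, 174.8) | 2.5° |
| Jig origin | (515.2, -198) | 9.5° |

I'm moving round to above the boat.

```bash
python3 -m jog '[[[46,39,5],[0,0,-2],0],[[46,39,5],[0,0,-2],0],[[46,39,5],[0,0,-2],0],[[46,39,5],[0,0,-2],0],[[46,39,0],[0,0,-2],0],[[46,39,0],[0,0,-2],0],[[46,39,0],[0,0,-1.6],0],[[46,39,0],[0,0,0],0],[[46,39,0],[0,0,0],0]]' 40
```

```text
t: 1.23
ee_pos: [606.5, -287.1, 248.8]
eef_rot: [[0.026, -1.0, -0.004], [-1.0, -0.026, 0.003], [-0.003, 0.004, -1.0]]
contact_force: [0.4, -1.2, 0.2]
grip_width: 85.1
```

```bash
python3 -m jog '[[[-10,57.5,0],[0,0,1],0],[[-10,57.5,0],[0,0,0],0],[[-10,57.5,0],[0,0,0],0],[[-10,57.5,0],[0,0,0],0],[[-10,57.5,-10],[0,0,0],0],[[-10,57.5,-20],[0,0,0],0],[[-10,57.5,-20],[0,0,0],0],[[-10,57.5,-20],[0,0,0],0],[[0,0,0],[0,0,0],0]]'
python3 - <<'E'
from h import *
c=snap('wrist','w1'); print(c['fx'],c['cx'],c['cy'],c['extrinsics'].round(3).tolist()); print(observe()['ee_pos'],observe()['eef_rot'].round(3))
E
```

```text
t: 2.35
ee_pos: [523.6, 190.0, 174.4]
eef_rot: [[0.052, -0.999, -0.007], [-0.999, -0.052, 0.005], [-0.006, 0.006, -1.0]]
contact_force: [-0.2, -0.6, 1.3]
grip_width: 85.4
371.64829954431775 313.2069889539353 242.0835499978755 [[0.052, -0.944, -0.326, 606.424], [-0.999, -0.051, -0.011, 193.707], [-0.006, 0.326, -0.945, 317.44], [0.0, 0.0, 0.0, 1.0]]
[524.62729059 187.58521967 174.97241837] [[ 0.05  -0.999 -0.006]
 [-0.999 -0.05   0.005]
 [-0.005  0.006 -1.   ]]
```

View pics/w1.png

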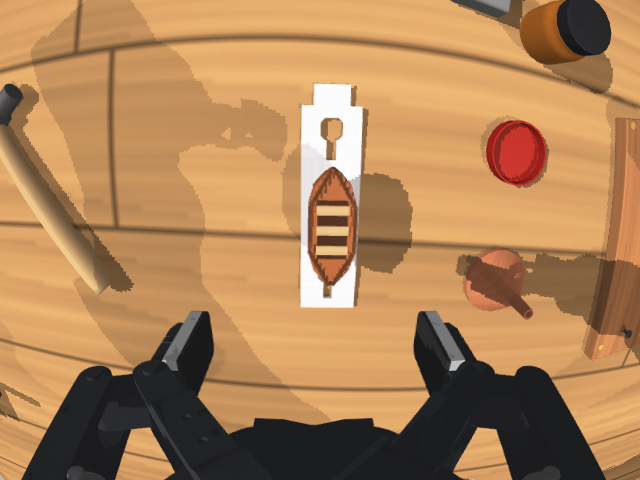

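The wrist view shows the boat with its bow at (334,168), its stern at (331,285) and the front hole at (332,129). The plate's rear corners are at (300,306) and (356,306). I'll use these as a cross-check.

```bash
cat >> h.py <<'E'
def wrist(c,u,v,z):
    x,y=u-c['cx'],v-c['cy']; r=np.hypot(x,y); th=r/c['fx']
    d=np.array([x/r*np.sin(th),y/r*np.sin(th),np.cos(th)]);E=c['extrinsics']
    d=E[:3,:3]@d; o=E[:3,3]; return o+d*(z-o[2])/d[2]
E
python3 - <<'E'
from h import *
c=load('w1')
for n,u,v,z in [('bow',334,167,55),('stern',331,286,55),('fh',332,129,5),('ttl',313,84,5),('ttr',353,84,5),('tl',302,105,5),('tr',367,107,5),('bl',300,306,5),('br',356,306,5)]: print(n,wrist(c,u,v,z).round(1))
E
```

```text
bow [572.8 178.7  55. ]
stern [480.3 174.7  55. ]
fh [598.4 179.5   5. ]
ttl [635.4 197.2   5. ]
ttr [637.6 164.4   5. ]
tl [617.3 205.3   5. ]
tr [619.1 151.6   5. ]
bl [433.4 199.2   5. ]
br [436.  145.6   5. ]
```

```bash
python3 -m jog '[[[2,-12,-10],[-0.3,-0.3,-0.4],0],[[0,0,-45],[0,0,0],0],[[0,0,-45],[0,0,0],0],[[0,0,-35],[0,0,0],0],[[0,0,0],[0,0,0],0]]'; python3 -c "
from h import *
o=observe();print(o['ee_pos'],o['eef_rot'].round(4))"
```

```text
t: 3.02
ee_pos: [529.1, 164.8, 36.0]
eef_rot: [[0.031, -1.0, 0.003], [-1.0, -0.031, -0.004], [0.004, -0.003, -1.0]]
contact_force: [-0.1, -0.2, 1.0]
grip_width: 85.4
[529.07960337 164.80793082  36.03330993] [[ 0.0309 -0.9995  0.0032]
 [-0.9995 -0.0309 -0.0043]
 [ 0.0044 -0.003  -1.    ]]
```

```bash
python3 -m jog '[[[-2,9,-6],[0.2,0.2,0.7],0],[[0,0,0],[0,0,0],0],[[0,0,0],[0,0,0],0]]'; python3 -c "
from h import *
o=observe();print(o['ee_pos'],o['eef_rot'].round(4))"
```

```text
t: 3.4
ee_pos: [529.2, 173.3, 32.9]
eef_rot: [[0.042, -0.999, 0.004], [-0.999, -0.042, 0.0], [-0.0, -0.004, -1.0]]
contact_force: [-0.4, -0.4, -0.2]
grip_width: 85.7
[529.20975951 173.34610395  32.91471651] [[ 4.160e-02 -9.991e-01  3.700e-03]
 [-9.991e-01 -4.160e-02  3.000e-04]
 [-1.000e-04 -3.700e-03 -1.000e+00]]
```

```bash
python3 -m jog '[[[-3,1.5,-8],[0,0.2,0],0],[[0,0,0],[0,0,0],0],[[0,0,0],[0,0,0],0]]'; python3 -c "
from h import *
o=observe();print(o['ee_pos'],o['eef_rot'].round(4))"
```

```text
t: 3.78
ee_pos: [526.6, 175.1, 25.5]
eef_rot: [[0.042, -0.999, 0.002], [-0.999, -0.042, 0.001], [-0.001, -0.002, -1.0]]
contact_force: [0.2, 0.2, 0.5]
grip_width: 85.3
[526.55255386 175.14475627  25.48227023] [[ 4.170e-02 -9.991e-01  1.600e-03]
 [-9.991e-01 -4.170e-02  7.000e-04]
 [-7.000e-04 -1.700e-03 -1.000e+00]]
```

```bash
python3 -m jog '[[[0,0,0],[0,0,0],1],[[0,0,0],[0,0,0],1],[[0,0,0],[0,0,0],1],[[0,0,0],[0,0,0],1],[[0,0,0],[0,0,0],1],[[0,0,0],[0,0,0],1],[[0,0,0],[0,0,0],1],[[0,0,0],[0,0,0],1],[[0,0,0],[0,0,0],1],[[0,0,0],[0,0,0],1]]' 50;  python3 -c "
from h import *
snap('wrist','w2')"
```

```text
t: 5.03
ee_pos: [526.7, 175.3, 25.8]
eef_rot: [[0.042, -0.999, 0.002], [-0.999, -0.042, 0.001], [-0.001, -0.002, -1.0]]
contact_force: [-0.4, 0.8, -0.0]
grip_width: 35.5
```

View pics/w2.png

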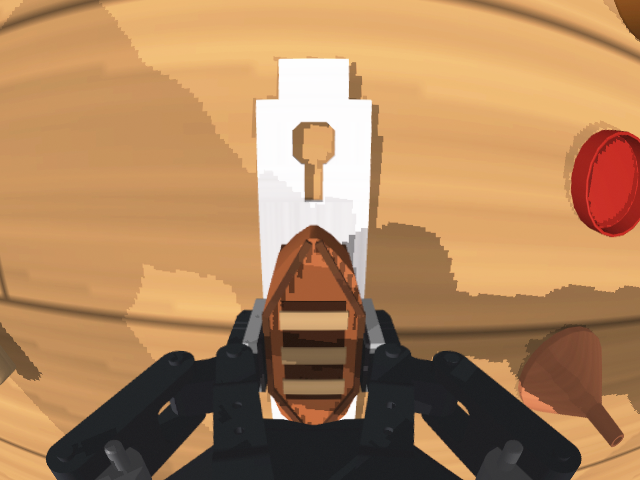

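The hull is gripped at 35.5 mm. In the picture the front hole centre is near (313.5,143) and the tongue corners are at (279,58) and (350,58). Next I'll work out the boat pose in the hand.

Run:
```python
from h import *
c=load('w2'); o=observe(); R=o['eef_rot'];p=o['ee_pos']
def L(n,u,v,z):
    w=wrist(c,u,v,z); print(n,w.round(1),(R.T@(w-p)).round(1))
for a in [('fh',313.5,143,5),('ttl',279,58,5),('ttr',350,58,5),('tl',257,99,5),('tr',371,99,5),('slotend',314,201,5),('bow',314,226,55)]: L(*a)
```

```text
fh [598.9 178.4   5. ] [ -0.1 -72.2  21. ]
ttl [636.4 194.9   5. ] [ -15.  -110.4   21. ]
ttr [637.7 164.2   5. ] [  15.7 -110.4   21. ]
tl [617.9 203.9   5. ] [-24.7 -92.2  21. ]
tr [619.9 154.2   5. ] [ 25.  -92.2  21. ]
slotend [572.7 177.1   5. ] [  0.1 -46.   20.9]
bow [575.4 177.3  55. ] [  0.  -48.7 -29.1]
```

The boat sits square in the hand: TCP xy matches boat_mid, and the underside is 25.8 mm below the TCP. Lifting and carrying it over to the jig.

```bash
python3 -m jog '[[[0,0,20],[0,0,0],1],[[0,0,50],[0,0,0],1],[[0,0,50],[0,0,0],1],[[-4,-20,30],[0,0,1],1],[[-8,-45,5],[0,0,1],1],[[-8,-45,0],[0,0,1],1],[[-8,-45,0],[0,0,1],1],[[-8,-45,0],[0,0,1],1],[[-8,-45,0],[0,0,1],1],[[-8,-45,0],[0,0,1],1],[[-8,-45,0],[0,0,0],1],[[-4,-20,0],[0,0,0],1]]'
```

```text
t: 6.58
ee_pos: [455.9, -189.5, 184.0]
eef_rot: [[0.171, -0.985, -0.001], [-0.985, -0.171, -0.0], [-0.0, 0.001, -1.0]]
contact_force: [0.8, 1.1, -2.4]
grip_width: 35.3
```

```bash
python3 -m jog '[[[4,-8,-20],[0,0,-0.4],1],[[0,0,-20],[0,0,0],1],[[0,0,-20],[0,0,0],1],[[0,0,0],[0,0,0],1],[[0,0,0],[0,0,0],1]]'
python3 - <<'E'
from h import *
o=observe();print(o['ee_pos'],o['eef_rot'].round(4)); snap('wrist','w3'); c=snap('side','s3'); crop(c,300,130,460,270,5,'s3c')
E
```

```text
t: 7.2
ee_pos: [458.5, -200.2, 122.6]
eef_rot: [[0.159, -0.987, -0.002], [-0.987, -0.159, -0.0], [0.0, 0.002, -1.0]]
contact_force: [-0.1, -0.1, -2.0]
grip_width: 35.1
[ 458.45510421 -200.20186514  122.57746792] [[ 1.594e-01 -9.872e-01 -1.900e-03]
 [-9.872e-01 -1.594e-01 -4.000e-04]
 [ 1.000e-04  2.000e-03 -1.000e+00]]
```

View pics/w3.png

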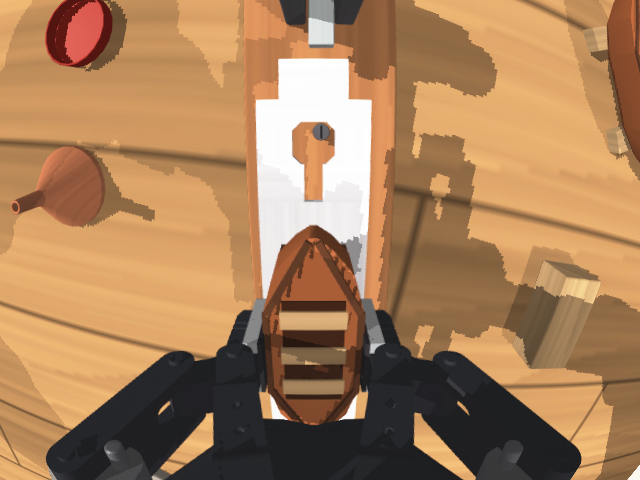

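View pics/s3c.png

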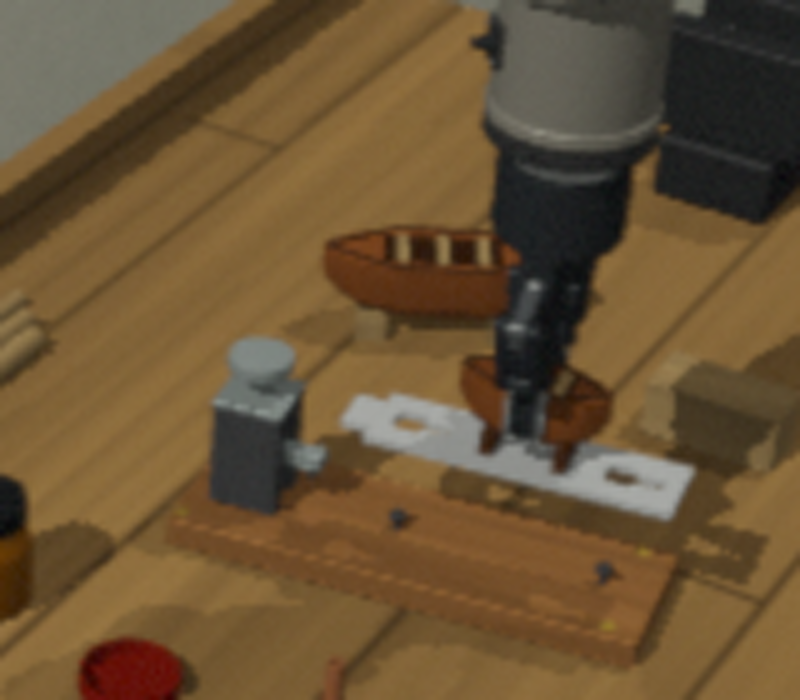

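The front screw head shows through the front hole at (321,132). The toe arm's tip edge is at (308..334,46).

Run:
```python
from h import *
c=load('w3'); o=observe(); R=o['eef_rot'];p=o['ee_pos']
print(p)
for n,u,v,z in [('fs',321,132,32),('toeL',308,46,42),('toeR',334,46,42),('fh',313.5,143,p[2]-20.8)]:
    w=wrist(c,u,v,z); print(n,w.round(1),(R.T@(w-p)).round(1))
crop(c,270,40,380,260,2.7,'w3c')
```

```text
[ 458.56665425 -200.19948501  122.72040763]
fs [ 533.1 -192.8   32. ] [  4.5 -74.9  90.6]
toeL [ 583.9 -176.6   42. ] [  -3.3 -127.7   80.5]
toeR [ 586.5 -191.7   42. ] [  11.9 -127.8   80.5]
fh [ 529.7 -188.5  101.9] [ -0.2 -72.2  20.7]
```

View pics/w3c.png

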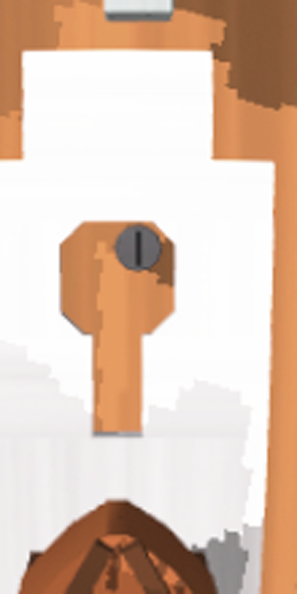

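```bash
python3 -m jog '[[[3,-4.5,-20],[0,0.1,0.3],1],[[0,0,-20],[0,0,0],1],[[0,0,-6],[0,0,0],1],[[0,0,0],[0,0,0],1],[[0,0,0],[0,0,0],1]]'
python3 - <<'E'
from h import *
c=snap('wrist','w4'); crop(c,270,40,380,260,2.7,'w4c')
c2=snap('side','s4'); crop(c2,320,170,450,270,6,'s4c')
o=observe(); R=o['eef_rot'];p=o['ee_pos'];print(p,R.round(4))
E
```

```text
t: 7.92
ee_pos: [464.0, -205.4, 79.6]
eef_rot: [[0.165, -0.986, 0.003], [-0.986, -0.165, -0.003], [0.003, -0.002, -1.0]]
contact_force: [0.4, -0.6, -1.9]
grip_width: 35.1
[ 464.0118819  -205.40052318   79.54147196] [[ 0.1651 -0.9863  0.0027]
 [-0.9863 -0.1651 -0.0027]
 [ 0.0031 -0.0022 -1.    ]]
```

View pics/w4c.png

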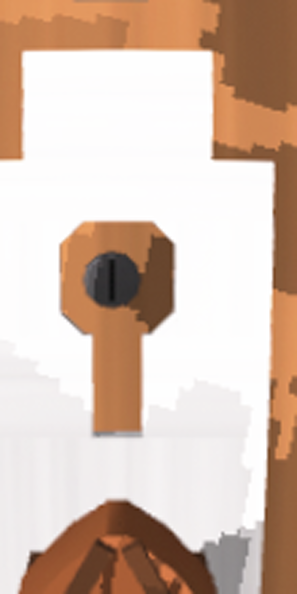

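View pics/s4c.png

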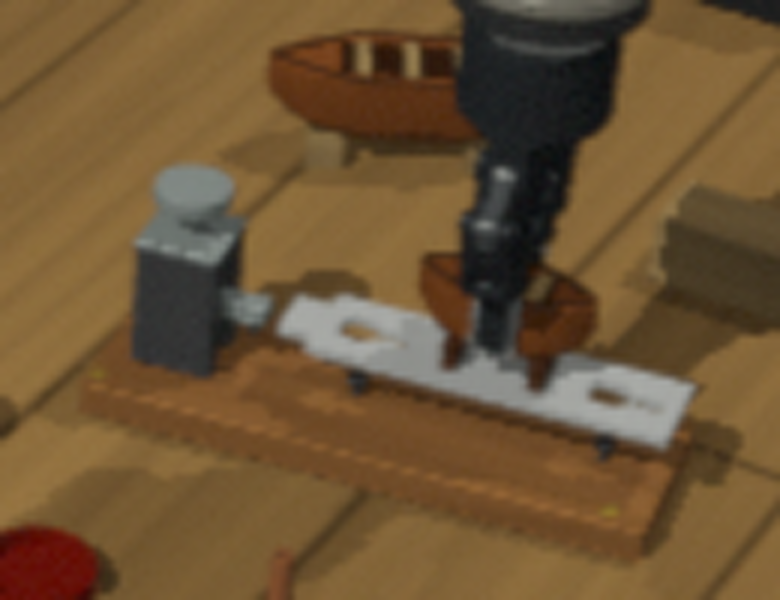

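The screw now sits inside the hole, at crop (111.5,279).

Run:
```python
from h import *
c=load('w4'); o=observe(); R=o['eef_rot'];p=o['ee_pos']
for n,u,v,z in [('fs',311.2,143.2,32),('fh',313.5,143,p[2]-20.8)]:
    w=wrist(c,u,v,z); print(n,w.round(1),(R.T@(w-p)).round(1))
```

```text
fs [ 533.5 -192.6   32. ] [ -1.3 -70.5  47.7]
fh [ 535.3 -193.4   58.7] [ -0.1 -72.2  21. ]
```

```bash
python3 -m jog '[[[-2.1,0.7,-8],[0.15,0.15,0],1],[[0,0,-8],[0,0,0],1],[[0,0,0],[0,0,0],1],[[0,0,0],[0,0,0],1]]'
python3 - <<'E'
from h import *
c=snap('wrist','w5'); crop(c,270,40,380,260,2.7,'w5c')
o=observe(); R=o['eef_rot'];p=o['ee_pos'];print(p,R.round(4))
E
```

```text
t: 8.52
ee_pos: [461.8, -204.7, 62.7]
eef_rot: [[0.165, -0.986, 0.0], [-0.986, -0.165, -0.0], [0.0, -0.0, -1.0]]
contact_force: [-0.6, 0.0, -2.7]
grip_width: 35.1
[ 461.76434152 -204.70572468   62.69330554] [[ 1.650e-01 -9.863e-01  2.000e-04]
 [-9.863e-01 -1.650e-01 -0.000e+00]
 [ 0.000e+00 -1.000e-04 -1.000e+00]]
```

View pics/w5c.png

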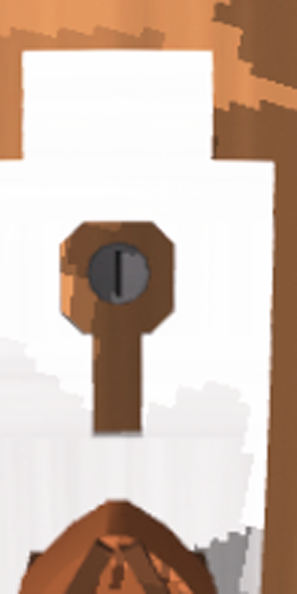

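The screw is well centred, at crop (118.5,273). I'll check the rear hole with the side camera.

Run:
```python
from h import *
c=load('w5'); o=observe(); R=o['eef_rot'];p=o['ee_pos']
for n,u,v,z in [('fs',313.9,141.1,32),('fh',313.5,143,p[2]-20.8)]:
    w=wrist(c,u,v,z); print(n,w.round(1),(R.T@(w-p)).round(1))
c2=snap('side','s5'); crop(c2,370,205,450,265,9,'s5c')
```

```text
fs [ 533.3 -192.8   32. ] [  0.  -72.6  30.7]
fh [ 533.  -192.6   41.9] [ -0.2 -72.3  20.8]
```

View pics/s5c.png

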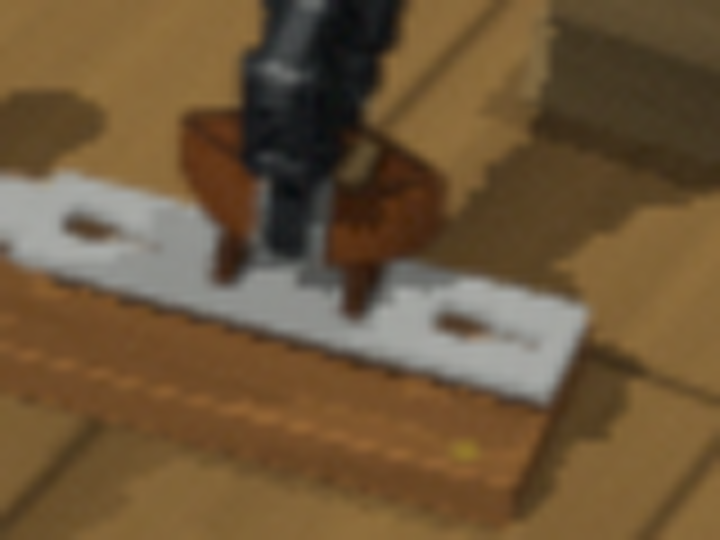

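Aligned within 0.3 mm. Lowering gently and watching the force.

```bash
python3 -m jog '[[[0,0,-5],[0,0,0],1],[[0,0,-5],[0,0,0],1],[[0,0,0],[0,0,0],1],[[0,0,0],[0,0,0],1]]'
python3 - <<'E'
from h import *
c=snap('wrist','w6'); crop(c,270,40,380,260,2.7,'w6c')
o=observe(); R=o['eef_rot'];p=o['ee_pos'];print(p,R.round(4),o['contact_force'],o['wrist_torque'])
E
```

```text
t: 9.12
ee_pos: [461.9, -204.7, 52.1]
eef_rot: [[0.165, -0.986, 0.0], [-0.986, -0.165, -0.0], [0.0, -0.0, -1.0]]
contact_force: [-1.0, 0.1, -2.6]
grip_width: 35.3
[ 461.89356243 -204.72003973   52.16466173] [[ 1.651e-01 -9.863e-01  5.000e-04]
 [-9.863e-01 -1.651e-01 -2.000e-04]
 [ 2.000e-04 -4.000e-04 -1.000e+00]] [-0.0679693   0.52388935 -2.20963657] [ 0.01162639 -0.06023839  0.03467006]
```

View pics/w6c.png

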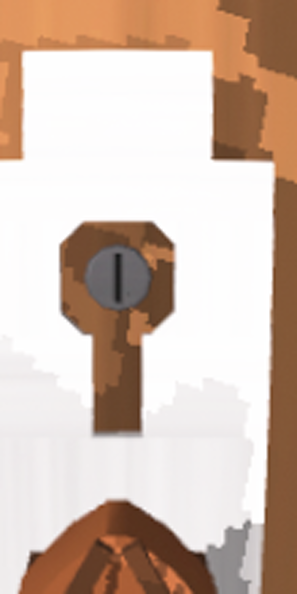

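```bash
python3 -m jog '[[[0,0,-4],[0,0,0],1],[[0,0,-2],[0,0,0],1],[[0,0,-1],[0,0,0],1],[[0,0,0],[0,0,0],1]]'
python3 - <<'E'
from h import *
o=observe(); R=o['eef_rot'];p=o['ee_pos'];print(p,R.round(4),o['contact_force'],o['wrist_torque'])
E
```

```text
t: 9.68
ee_pos: [462.2, -204.8, 45.9]
eef_rot: [[0.165, -0.986, 0.001], [-0.986, -0.165, -0.001], [0.001, -0.001, -1.0]]
contact_force: [1.1, -0.2, -2.1]
grip_width: 35.7
[ 462.19185515 -204.84999158   45.91543428] [[ 1.649e-01 -9.863e-01  1.200e-03]
 [-9.863e-01 -1.649e-01 -5.000e-04]
 [ 7.000e-04 -1.100e-03 -1.000e+00]] [ 1.12623782 -0.1888336  -2.05962736] [ 0.07038199 -0.00071068  0.00857578]
```

At board level with no load. Sliding towards the punch along jig x.

```bash
python3 -m jog '[[[4,0.7,-0.3],[0,0,0],1],[[5,0.8,0],[0,0,0],1],[[5,0.8,0],[0,0,0],1],[[4,0.7,0],[0,0,0],1],[[0,0,0],[0,0,0],1]]'
python3 - <<'E'
from h import *
c=snap('wrist','w7'); crop(c,270,40,380,260,2.7,'w7c')
o=observe(); R=o['eef_rot'];p=o['ee_pos'];print(p,R.round(4),o['contact_force'],o['wrist_torque'])
E
```

```text
t: 10.3
ee_pos: [479.7, -202.5, 45.8]
eef_rot: [[0.164, -0.987, -0.001], [-0.987, -0.164, -0.001], [0.001, 0.001, -1.0]]
contact_force: [-0.9, 0.1, 1.5]
grip_width: 34.9
[ 479.75130166 -202.45162852   45.81023918] [[ 1.636e-01 -9.865e-01 -1.100e-03]
 [-9.865e-01 -1.636e-01 -1.000e-03]
 [ 8.000e-04  1.300e-03 -1.000e+00]] [ 1.01145886  0.20472546 -0.34872589] [ 0.06002163 -0.46719331 -0.02716852]
```

View pics/w7c.png

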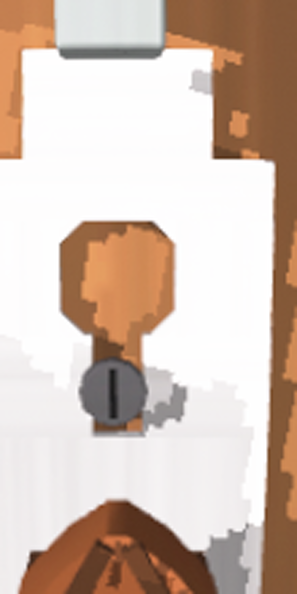

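The screw is in the slot but 0.8 mm to the image left, so I'll nudge the boat that way and push home against the stop.

```bash
python3 -m jog '[[[2.5,1.2,0],[0,0,0.1],1],[[2.5,0.4,0],[0,0,0],1],[[2,0.3,0],[0,0,0],1],[[2,0.3,0],[0,0,0],1]]'
python3 - <<'E'
from h import *
o=observe(); R=o['eef_rot'];p=o['ee_pos'];print(p,R.round(4),o['contact_force'],o['wrist_torque'])
c=snap('wrist','w8'); crop(c,270,40,380,260,2.7,'w8c')
E
```

```text
t: 10.85
ee_pos: [485.9, -200.8, 45.8]
eef_rot: [[0.164, -0.986, -0.007], [-0.986, -0.164, -0.001], [-0.0, 0.007, -1.0]]
contact_force: [-24.2, -1.7, 26.7]
grip_width: 35.4
[ 485.85035701 -200.80243415   45.75066798] [[ 1.642e-01 -9.864e-01 -7.000e-03]
 [-9.864e-01 -1.642e-01 -1.000e-03]
 [-2.000e-04  7.000e-03 -1.000e+00]] [-24.18204739  -1.6699662   26.73072828] [-0.25442206  4.26998817  0.18545755]
```

View pics/w8c.png

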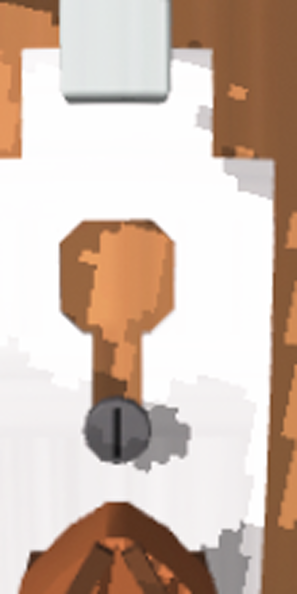

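It hit a firm stop at 24.0 mm of travel, with -24 N in x. The screw is centred at the slot end. Relaxing, then releasing.

```bash
python3 -m jog '[[[0,0,0],[0,0,0],1],[[0,0,0],[0,0.2,0],1],[[0,0,0],[0,0,0],1]]'
python3 - <<'E'
from h import *
o=observe(); R=o['eef_rot'];p=o['ee_pos'];print(p,R.round(4),o['contact_force'],o['wrist_torque'])
E
```

```text
t: 11.28
ee_pos: [485.7, -200.9, 45.9]
eef_rot: [[0.164, -0.986, -0.011], [-0.986, -0.164, -0.001], [-0.001, 0.011, -1.0]]
contact_force: [-4.5, -0.4, 4.6]
grip_width: 35.1
[ 485.69515556 -200.86018167   45.85199046] [[ 1.641e-01 -9.864e-01 -1.110e-02]
 [-9.864e-01 -1.641e-01 -1.100e-03]
 [-8.000e-04  1.110e-02 -9.999e-01]] [-4.45659844 -0.38145029  4.57296847] [-0.07972342  0.43140714  0.02314972]
```

```bash
python3 -m jog '[[[0,0,0],[0,-0.6,0],1],[[0.5,0,0],[0,0,0],1],[[0,0,0],[0,0,0],1]]'
python3 - <<'E'
from h import *
o=observe(); R=o['eef_rot'];p=o['ee_pos'];print(p,R.round(4),o['contact_force'],o['wrist_torque'])
c=snap('wrist','w9'); crop(c,270,40,380,260,2.7,'w9c')
E
```

```text
t: 11.65
ee_pos: [485.8, -200.8, 45.8]
eef_rot: [[0.164, -0.986, -0.001], [-0.986, -0.164, -0.001], [0.001, 0.001, -1.0]]
contact_force: [-2.2, -0.9, 2.6]
grip_width: 35.2
[ 485.8145862  -200.80654665   45.78345912] [[ 1.640e-01 -9.865e-01 -1.100e-03]
 [-9.865e-01 -1.640e-01 -9.000e-04]
 [ 7.000e-04  1.200e-03 -1.000e+00]] [-2.18916612 -0.94250495  2.59444745] [-0.09092708  0.48121305  0.07400895]
```

View pics/w9c.png

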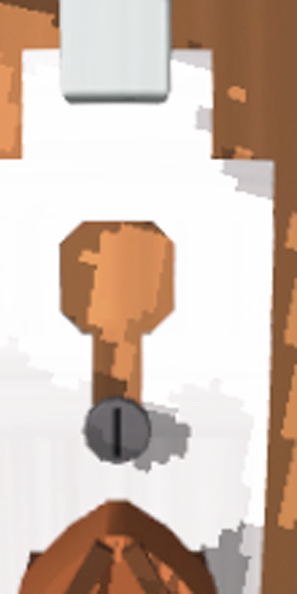

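Level, home and nearly unloaded. Opening the gripper.

```bash
python3 -m jog '[[[0,0,0],[0,0,0],0.6],[[0,0,0],[0,0,0],0.4],[[0,0,0],[0,0,0],0.2],[[0,0,0],[0,0,0],0],[[0,0,0],[0,0,0],0],[[0,0,0],[0,0,0],0],[[0,0,0],[0,0,0],0]]'
python3 - <<'E'
from h import *
o=observe(); R=o['eef_rot'];p=o['ee_pos'];print(p,R.round(4),o['contact_force'],o['wrist_torque'])
c=snap('wrist','w10'); crop(c,270,40,380,260,2.7,'w10c')
E
```

```text
t: 12.58
ee_pos: [487.0, -200.4, 45.7]
eef_rot: [[0.165, -0.986, 0.001], [-0.986, -0.165, -0.001], [0.001, -0.001, -1.0]]
contact_force: [-0.1, 0.1, -0.5]
grip_width: 85.4
[ 486.9731316  -200.38317781   45.72226215] [[ 1.647e-01 -9.863e-01  8.000e-04]
 [-9.863e-01 -1.647e-01 -7.000e-04]
 [ 8.000e-04 -6.000e-04 -1.000e+00]] [-0.0820835   0.14754771 -0.45010573] [-0.02068141 -0.00189321 -0.04373571]
```

View pics/w10.png

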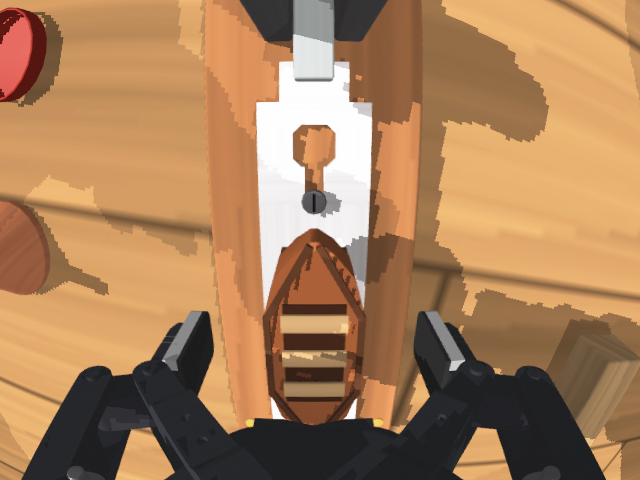

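Released, and the screw is still at the slot end, at (314,202). Raising, closing the fingers and going above the plunger.

```bash
python3 -m jog '[[[0,0,25],[0,0,0],0],[[0,0,45],[0,0,0],0],[[0,0,45],[0,0,0],0.5],[[0,0,20],[0,0,0],1],[[30,5,0],[0,0,0],1],[[40,7,0],[0,0,0],1],[[40,7,0],[0,0,0],1],[[20,3,0],[0,0,0],1],[[0,0,0],[0,0,0],1],[[0,0,0],[0,0,0],1]]'
python3 - <<'E'
from h import *
o=observe(); R=o['eef_rot'];p=o['ee_pos'];print(p,R.round(4),o['grip_width'])
c=snap('wrist','w11')
E
```

```text
t: 13.88
ee_pos: [618.7, -177.8, 185.4]
eef_rot: [[0.163, -0.987, 0.0], [-0.987, -0.163, -0.001], [0.001, -0.0, -1.0]]
contact_force: [-0.5, -0.3, 0.0]
grip_width: -0.3
[ 618.69868253 -177.8258827   185.37625782] [[ 1.632e-01 -9.866e-01  2.000e-04]
 [-9.866e-01 -1.632e-01 -9.000e-04]
 [ 9.000e-04 -1.000e-04 -1.000e+00]] -0.26405564996883085
```

View pics/w11.png

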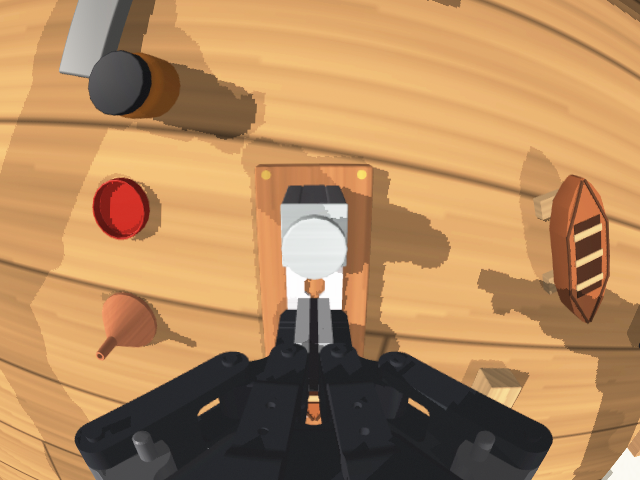

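The plunger disc is centred at about (314.5,248), with the closed fingertips just behind it.

```bash
python3 - <<'E'
from h import *
print(wrist(load('w11'),314.5,248,120))
E
python3 -m jog '[[[7,0,-25],[0,0,0],1],[[0,0,-25],[0,0,0],1],[[0,0,0],[0,0,0],1],[[0,0,0],[0,0,0],1]]'
```

```text
[ 626.3585096  -177.06646741  120.        ]
t: 14.42
ee_pos: [624.0, -179.5, 136.8]
eef_rot: [[0.161, -0.987, 0.002], [-0.987, -0.161, -0.002], [0.002, -0.002, -1.0]]
contact_force: [-0.0, -0.2, 0.1]
grip_width: 0.2
```

```bash
python3 -m jog '[[[2,2,-8],[0,0,0],1],[[0,0,-8],[0,0,0],1],[[0,0,-6],[0,0,0],1],[[0,0,-5],[0,0,0],1]]'
```

```text
t: 14.92
ee_pos: [626.9, -177.9, 111.0]
eef_rot: [[0.16, -0.987, 0.005], [-0.987, -0.161, -0.003], [0.004, -0.005, -1.0]]
contact_force: [-2.8, 0.1, 7.5]
grip_width: 0.0
```

```bash
python3 -m jog '[[[0,0,-4],[0,0,0],1],[[0,0,-3],[0,0,0],1],[[0,0,-1.5],[0,0,0],1]]'
```

```text
t: 15.3
ee_pos: [627.1, -177.9, 103.8]
eef_rot: [[0.16, -0.987, 0.006], [-0.987, -0.16, -0.003], [0.004, -0.005, -1.0]]
contact_force: [-11.8, 3.7, 33.9]
grip_width: -0.0
```

33.9 N is well over the 10 N spring force, and the TCP is 16 mm down, so the plunger is at its stop. A quick look before letting it spring back.

```bash
python3 - <<'E'
from h import *
c2=snap('side','s12'); crop(c2,320,150,450,270,6,'s12c'); o=observe(); print(o['ee_pos'],o['contact_force'])
E
python3 -m jog '[[[0,0,0],[0,0,0],1],[[0,0,6],[0,0,0],1],[[0,0,20],[0,0,0],1],[[0,0,40],[0,0,0],1],[[0,0,50],[0,0,0],1],[[0,0,50],[0,0,0],1],[[0,50,20],[0,0,0],1],[[0,60,0],[0,0,0],1],[[0,60,0],[0,0,0],1],[[0,60,0],[0,0,0],1],[[0,30,0],[0,0,0],1],[[0,0,0],[0,0,0],1]]'
python3 - <<'E'
from h import *
c2=snap('side','s13'); crop(c2,320,170,450,270,6,'s13c'); c=snap('top','t13'); crop(c,355,200,440,340,5,'t13c')
E
```

```text
[ 627.08530746 -177.87380172  103.90126646] [-9.3574121   2.12704346 23.24882185]
t: 16.85
ee_pos: [623.9, 89.7, 304.5]
eef_rot: [[0.158, -0.987, 0.011], [-0.987, -0.158, -0.003], [0.004, -0.01, -1.0]]
contact_force: [0.2, -1.7, 1.0]
grip_width: 0.3
```

View pics/s12c.png

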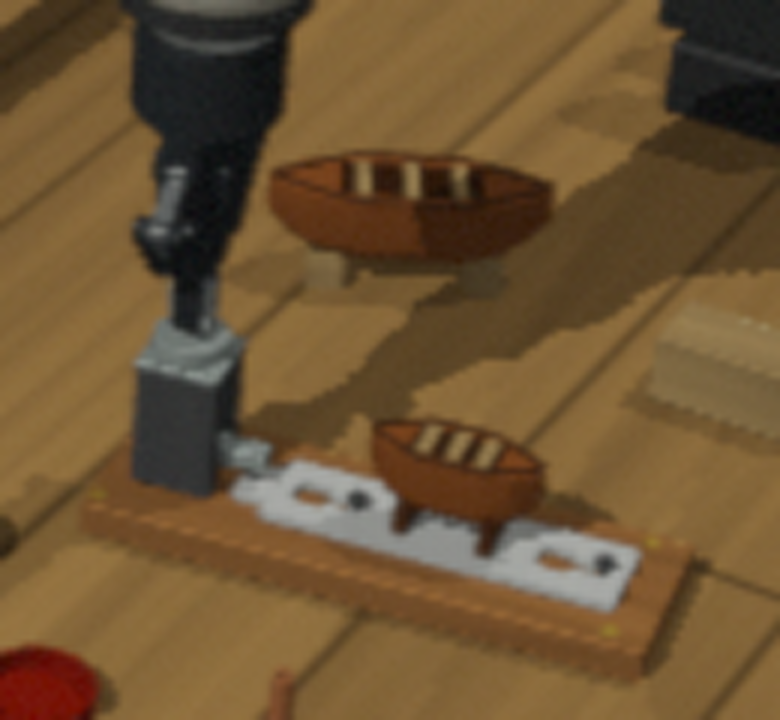

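View pics/s13.png

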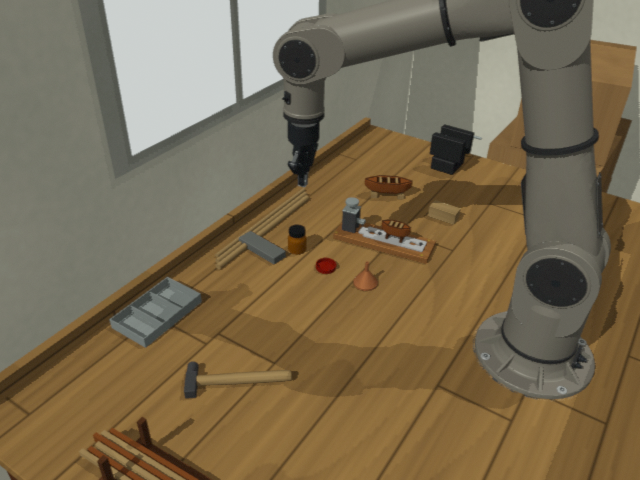

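View pics/s13c.png

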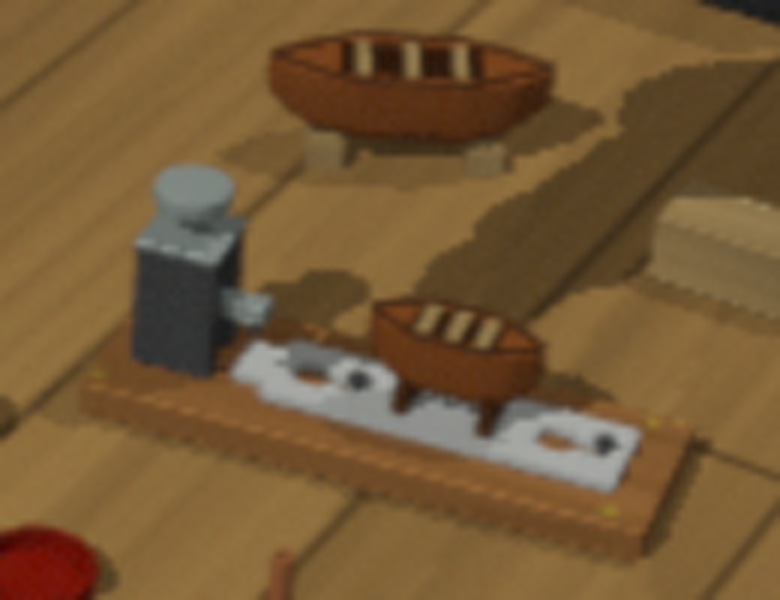

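View pics/t13.png

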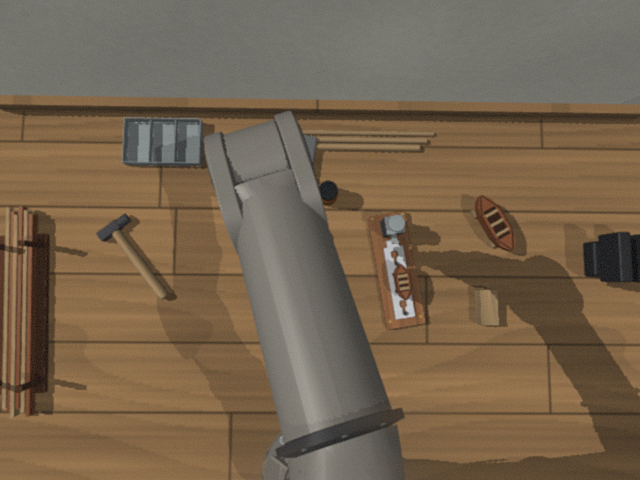

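View pics/t13c.png

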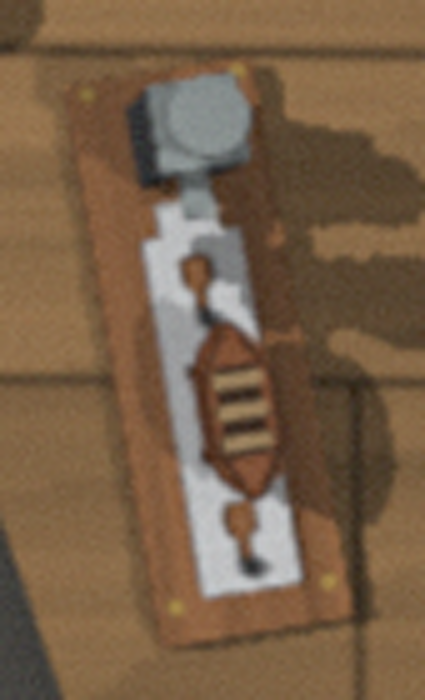

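The pressed picture (side crop) has the plunger right down on the block. Since then it has sprung back to its start position (193,190 in that crop). Both screws sit at the slot ends, with the tongue under the toe arm, and the bystanders are where they were. Handing in.

```bash
python3 -m jog '[[[0,0,0],[0,0,0],1],[[0,0,0],[0,0,0],1]]'; python3 -c "
from cell import *
print(close_job())"
```

```text
t: 17.2
ee_pos: [624.6, 83.8, 304.7]
eef_rot: [[0.151, -0.988, 0.011], [-0.988, -0.151, -0.005], [0.006, -0.01, -1.0]]
contact_force: [0.4, 0.5, -0.7]
grip_width: -0.4
the job is handed in; nothing more can be done
None
```

The boat is locked on the jig, and the punch was pressed to its stop and let spring back. I handed the job in at about 17 s of the 54 s allowed; no verdict was reported.

- **Boat:** I lowered the plate over both screw heads and slid it 24.0 mm to a firm stop, with about 24 N pushing back. I then levelled it and let go.
- **Punch:** I pressed the plunger with closed fingers. The fingertips went 16 mm down, to z of about 104 mm, with 34 N on the tool. The spring alone gives 10 N, so it was on its stop.
- **Last pictures:** Both screws sit at the slot ends, the tongue is under the punch arm and the plunger is back up. The bystanders I could see look unmoved; in the top view the arm hid the lid and funnel and most of the hone, but the side view shows them in place. The arm is clear of everything.
- **Disagreement:** The wrist camera and the fixed cameras differed by about 2 mm in y on the screw position. I went by the wrist camera close up, and the fit confirmed it.

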